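# Calibrate the arc touch sensor by running a finger along it

### The arm

A 7-joint arm with a two-finger parallel gripper is mounted at the origin on the work surface. World frame = base frame: x ahead of the robot, y to its left, z up, the work surface at z = 0. Lengths are in m, angles in rad, forces in N, time in s.
With the tool pointing down it reaches from about 0.4 to 0.875 m from the base axis. Payload 19.3 kg.
Tool frame: the origin (TCP) lies at the very end of the fingers, on their centre line; the grasp point (between the pads) lies 19 mm behind it; x points along the fingers, y is the direction in which the jaws open and shut, and the axes are right-handed (so a half turn about x gives the same grasp; the last joint's range is limited). The gripper opens to 85 mm and grips with 20 to 120 N. Pads are 22 mm wide; open, the fingers measure 114 mm over their backs; the gripper's body (76 mm by 85 mm) begins 54 mm behind the grasp point. The pads swing forward as they close: fully open they stand 13 mm farther back than shut.
Start: joints at [1.089, 0.521, -0.036, 1.599, 0.021, 1.021, -0.113], TCP at [0.25, -0.573, 0.231] pointing down, gripper open.
Joint ranges: [-2.91, 2.91], [-0.3, 2.13], [-1.5, 1.42], [0.17, 2.43], [-1.26, 4.41], [0.16, 1.93], [-2.52, 2.52]. Speed limits (rad/s): [1.89, 1.89, 2.39, 2.39, 3.01, 3.01, 3.01].

### API

Orientations are given as [roll, pitch, yaw] about the fixed x, y, z axes, in that order (R = Rz(yaw) Ry(pitch) Rx(roll)).
In Python, from workcell import bot, grab_frame, job_done gives the robot as it stands.
- The arm moves only by the shell command python3 -m pendant 'ROWS' [OPENING] [FORCE]. ROWS is JSON, a list of rows, each a list of 4 numbers: the shift along the tool's x, y, z in mm, then the turn about the tool's x in degrees. A call has 1 to 12 rows; each row shifts and turns the commanded pose from where the row before left it, along the tool's axes as they then stand; what a row does not reach is not made up. A row lasts 1/8 s, in which the tool goes at most 62.5 mm and 10.7 degrees, less where a joint would pass 70% of its speed; a pose out of reach is approached as far as the arm can. A call is refused whole if a number of a shift passes 62.5 or a number of a turn 10.7, either way. A call with a gripper value outside its range is refused whole. OPENING is the opening, from -1 (shut) to 1 (fully open), set as the call begins (- or left out, the last holds). The fingers move at their own pace and stop on an object; FORCE is the grip in N (left out, the last holds). Time passes only in rows, so rows that do not move let the fingers close. It gives the time, the measured TCP pose, the force and the opening at its end, in the units of the state.
- bot.observe(): the state, without advancing time (a new reading comes with each control period).
- grab_frame(name): name is "scene" or "side" or "wrist"; returns a dict with "img" (384x512x3 uint8, red, green, blue), "fovy" (degrees; the focal length in pixels is half the picture's height over the tangent of half this angle, whatever the lens; pixels are square), "cx", "cy" (the principal point, pixels), "k1" (the pictures are not rectified: a ray, as slopes to the right and down, at radius r is drawn at 1 + k1 r^2 times it, then the intrinsics apply), "R" (3x3) and "t" (3): a world point X has camera coordinates R X + t. Camera axes: x right, y down, z forward; pixel columns grow to the right and rows downward; lengths in m; the calibration is good to about 2 mm. A picture is of the moment at which its call begins. There is no depth.
- job_done(): hands the job in, once; it reports no verdict.
The state is a dict: "clock": time; "qpos": joint angles; "qd": joint speeds; "joint_efforts": joint torques, N m; "position": TCP position; "tool_rot": TCP orientation; "force": force on the tool from outside, world axes, zero at the start; "moment": the same for the moment, N m; "grip_width": finger opening in m.
Only numpy, scipy, OpenCV 4.12 (cv2) and the standard library are available. Lean on these libraries where they do the work, as an engineer would, in place of code of your own. Each camera call takes 0.05 s, during which the arm holds its last target.

### The job

Calibrate the arc-shaped touch sensor: with the closed fingertips press its sprung bar lightly down a few millimetres at the rib nearest the round cable socket, then run the fingertips along the bar over all five ribs in turn, keeping the bar pressed in but never down to its stop. Finish holding the bar lightly pressed on the last rib, and stay there for the reading. Do not shift or lift the jig or the loose things around it.

Things in the scene. Friction and masses are not known exactly. Their poses are not given: they have to be found in the camera images.
- jig: Sensor calibration jig, loose on the bench (about 2.5 kg): flat aluminium plate 130 x 300 x 12 mm. Origin: centre of its underside; x across the plate (130 mm), y along it (300 mm), z up. On it a grey arc-shaped housing, 36 mm wide, top 30 mm above the bench, bulging to +x, and out of it a sprung black touch bar along the same arc.
- jig_arc (a point): Centre of the arc, level with the bar's flat top (46 mm above the bench when free), at (-125, 0, 46) mm in the jig's frame, axes as the jig's. The bar's centre line has radius 140 mm from here and runs from 46 deg (the +y, socket end) to -46 deg from x; the bar is 24 mm wide. Ribs cross it at 40, 20, 0, -20 and -40 deg (49 mm apart).
- jig_socket (a point): Centre of the top of the round steel cable socket (32 mm across its flange, 24 mm at the top) on the plate beside the bar's first end, at (-35, 127, 32) mm in the jig's frame. Beside the last end there is a low square grey block instead (top 26 mm above the bench).
- bar (a joint): How far the touch bar is pressed down, m: 0 free, 0.012 at its stop. The whole bar sinks level wherever it is pressed; it takes about 2 N to start it moving, 4 N at 4 mm, 7.5 N at 10 mm, 9 N at the stop; it springs back when let go.
- rib1: The first rib counted from the round socket: half-round aluminium cross bar 24 mm long (across the bar), about 10 mm wide, 1.5 mm proud of the bar's top. Origin: middle of its crest, 47.5 mm above the bench when the bar is free; x across the bar (outwards from the arc's centre), y along the bar towards the socket end, z up.
- rib2: The second rib counted from the round socket: half-round aluminium cross bar 24 mm long (across the bar), about 10 mm wide, 1.5 mm proud of the bar's top. Origin: middle of its crest, 47.5 mm above the bench when the bar is free; x across the bar (outwards from the arc's centre), y along the bar towards the socket end, z up.
- rib3: The third (middle) rib counted from the round socket: half-round aluminium cross bar 24 mm long (across the bar), about 10 mm wide, 1.5 mm proud of the bar's top. Origin: middle of its crest, 47.5 mm above the bench when the bar is free; x across the bar (outwards from the arc's centre), y along the bar towards the socket end, z up.
- rib4: The fourth rib counted from the round socket: half-round aluminium cross bar 24 mm long (across the bar), about 10 mm wide, 1.5 mm proud of the bar's top. Origin: middle of its crest, 47.5 mm above the bench when the bar is free; x across the bar (outwards from the arc's centre), y along the bar towards the socket end, z up.
- rib5: The fifth (last) rib counted from the round socket: half-round aluminium cross bar 24 mm long (across the bar), about 10 mm wide, 1.5 mm proud of the bar's top. Origin: middle of its crest, 47.5 mm above the bench when the bar is free; x across the bar (outwards from the arc's centre), y along the bar towards the socket end, z up.
- span1: Part of the bar's flat top, 16 mm long and flush with it, half-way between ribs 1 and 2. Origin: middle of its top face, 46 mm above the bench when the bar is free; axes as for the ribs (x across, y along the bar).
- span2: Part of the bar's flat top, 16 mm long and flush with it, half-way between ribs 2 and 3. Origin: middle of its top face, 46 mm above the bench when the bar is free; axes as for the ribs (x across, y along the bar).
- span3: Part of the bar's flat top, 16 mm long and flush with it, half-way between ribs 3 and 4. Origin: middle of its top face, 46 mm above the bench when the bar is free; axes as for the ribs (x across, y along the bar).
- span4: Part of the bar's flat top, 16 mm long and flush with it, half-way between ribs 4 and 5. Origin: middle of its top face, 46 mm above the bench when the bar is free; axes as for the ribs (x across, y along the bar).
- cap: Bystander: brass connector cap, 24 mm across, 26 mm high, standing loose on the jig's plate on the inner side of the arc, about 60 mm from the bar's centre line. Origin: centre of its underside.
- weight: Bystander: steel weight with a neck and knob, 38 mm across, 55 mm high, standing on the bench beside the jig. Origin: centre of its underside.
- plug: Bystander: black plug standing on the bench beside the jig, 34 mm across, 56 mm high with its pin. Origin: centre of its underside.
- driver: Bystander: screwdriver 160 mm long, lying on the bench along the other side of the jig. Origin: under the middle of the tool; handle towards its -x.

How it is judged:
By the outcome, as a careful person would: the job done as asked, in the order asked, and still so for the second after the job is handed in, while the arm keeps its last pose, push and grip.
It also fails if it takes over 45 s, if anything falls off the work surface, if the arm or the gripper's body presses on something with over 40 N, if the wrist force passes 120 N, or if a joint passes its speed limit or range.

## Working session

There is one attempt and no reset: what is moved stays moved. The work goes in short steps, Python scripts to look and compute and a shell command to move; the robot and the scene stay as the last step left them, time stands still between calls to the robot, and variables do not carry over. Pictures are saved under pics/ and viewed, and the job is handed in when it is done.

```bash
ls; mkdir -p pics
cat > h.py <<'E'
import numpy as np, cv2
from workcell import bot, grab_frame
def save(n,f): cv2.imwrite('pics/'+f,cv2.cvtColor(n['img'],cv2.COLOR_RGB2BGR))
def ray(F,u,v):
    f=F['img'].shape[0]/2/np.tan(np.radians(F['fovy'])/2)
    K=np.array([[f,0,F['cx']],[0,f,F['cy']],[0,0,1.]])
    # distorted slopes -> undistorted
    p=cv2.undistortPointsIter(np.array([[[u,v]]],float),K,np.array([F['k1'],0,0,0.]),None,None,(3,100,1e-12))[0,0]
    R=np.array(F['R']);t=np.array(F['t'])
    return -R.T@t, R.T@np.array([p[0],p[1],1])
def plane(F,u,v,z):
    c,d=ray(F,u,v); return c+d*(z-c[2])/d[2]
def proj(F,X):
    f=F['img'].shape[0]/2/np.tan(np.radians(F['fovy'])/2)
    x=np.array(F['R'])@X+np.array(F['t']); s=x[:2]/x[2]; s=s*(1+F['k1']*(s@s))
    return f*s+[F['cx'],F['cy']]
E
python3 - <<'E'
from h import *
import pickle
d={}
for n in('scene','side','wrist'):
    F=grab_frame(n);d[n]=F;save(F,n+'0.png');print(n,F['fovy'],F['k1'],-np.array(F['R']).T@F['t'])
pickle.dump(d,open('f0.pkl','wb'))
s=bot.observe();print(s['clock'],s['position'],s['tool_rot'],s['force'],s['grip_width'])
E
```

```text
pics
scene 51.60919613387669 -0.10023743942837063 [1.20730988 0.24689    0.4855511 ]
side 45.430184373981966 -0.14470347147429907 [ 0.35336928 -0.60456327  0.4720943 ]
wrist 62.945485083115514 -0.05906765152336756 [ 0.3136581  -0.54574235  0.37365454]
0.15 [ 0.25003864 -0.57253732  0.23086106] [-1.48679727  1.56992236  2.0666149 ] [ 0.46855473 -0.23195752  0.48975416] 0.08534497985960234
```

View pics/scene0.png

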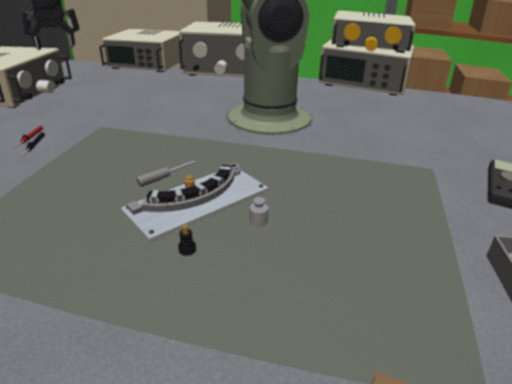

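View pics/side0.png

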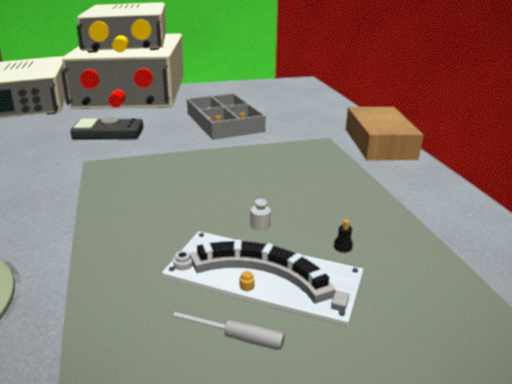

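View pics/wrist0.png

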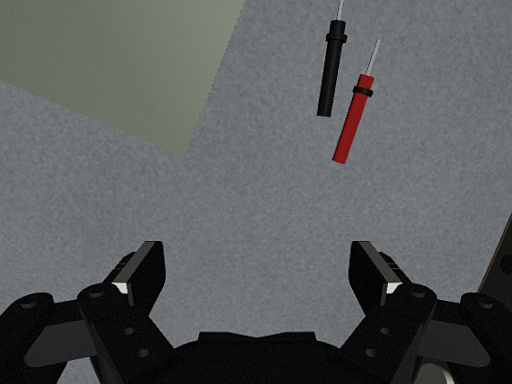

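The side view shows the arc clearly: socket near (183,260), square block near (341,300), and five light ribs between. I'll enlarge both views.

Run:
```python
from h import *
import pickle
d=pickle.load(open('f0.pkl','rb'))
for n,(u0,v0,w,h,s) in {'side':(155,190,215,160,3.7),'scene':(110,130,200,140,4)}.items():
    im=cv2.cvtColor(d[n]['img'],cv2.COLOR_RGB2BGR)[v0:v0+h,u0:u0+w]
    im=cv2.resize(im,None,fx=s,fy=s,interpolation=cv2.INTER_CUBIC)
    for k in range(0,w,20): cv2.putText(im,str(u0+k),(int(k*s),10),0,.35,(0,0,255));cv2.line(im,(int(k*s),12),(int(k*s),18),(0,0,255))
    for k in range(0,h,20): cv2.putText(im,str(v0+k),(0,int(k*s)+4),0,.35,(0,0,255))
    cv2.imwrite(f'pics/{n}0z.png',im)
```

```text
(no output)
```

View pics/side0z.png

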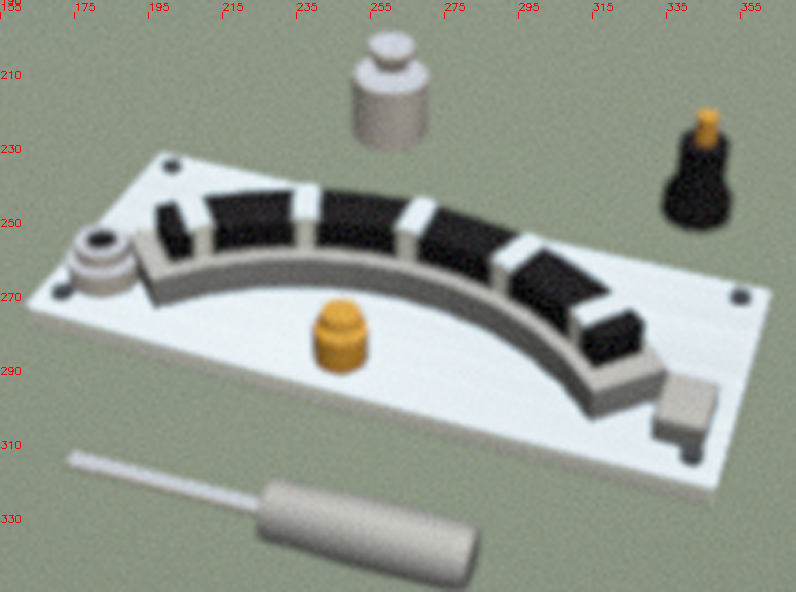

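View pics/scene0z.png

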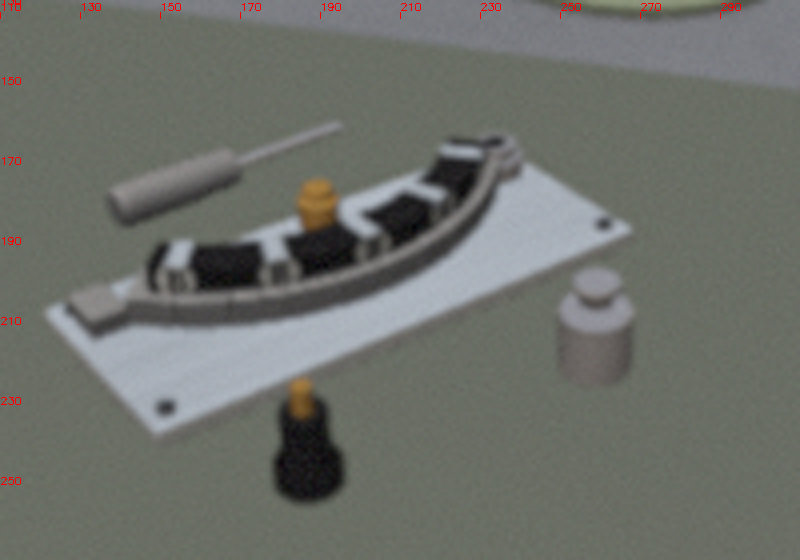

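Side zoom: plate corners at zoom px (163,152),(770,290),(713,490),(30,303); rib tops near (195,204),(307,202),(417,213),(518,248),(597,309). Scene zoom shows plate corners (530,157),(632,230),(155,437),(47,312).

```bash
cat > fit.py <<'E'
from h import *
import pickle
from scipy.optimize import least_squares
d=pickle.load(open('f0.pkl','rb'))
S=lambda x,y:(155+x/3.7-.37,190+y/3.7-.37)
C=lambda x,y:(110+x/4-.37,130+y/4-.37)
# model: plate corners -> jig local
A=[]
for (x,y),m in zip([(163,152),(770,290),(713,490),(30,303)],[(65,150),(65,-150),(-65,-150),(-65,150)]):
    A.append(('side',plane(d['side'],*S(x,y),.012),m))
for (x,y),m in zip([(632,230),(155,437),(47,312)],[(65,150),(65,-150),(-65,-150)]):
    A.append(('scene',plane(d['scene'],*C(x,y),.012),m))
for (x,y),a in zip([(195,204),(307,202),(417,213),(518,248),(597,309)],[40,20,0,-20,-40]):
    a=np.radians(a);A.append(('side',plane(d['side'],*S(x,y),.0475),(-125+140*np.cos(a),140*np.sin(a))))
for (x,y),a in zip([(462,152),(432,190),(362,232),(272,250),(180,253)],[40,20,0,-20,-40]):
    a=np.radians(a);A.append(('scene',plane(d['scene'],*C(x,y),.0475),(-125+140*np.cos(a),140*np.sin(a))))
def f(p,A):
    c,s=np.cos(p[2]),np.sin(p[2]);R=np.array([[c,-s],[s,c]])
    return np.concatenate([(R@np.array(m)/1000+p[:2]-X[:2]) for _,X,m in A])
for sel in (A,[a for a in A if a[0]=='side'],[a for a in A if a[0]=='scene']):
    r=least_squares(f,[.5,-.1,-1.5],args=(sel,),loss='soft_l1',f_scale=.003)
    print(r.x[:2],np.degrees(r.x[2]));
    print(np.round(1000*f(r.x,sel).reshape(-1,2),1).tolist())
    if sel is A:
        p=r.x;c,s=np.cos(p[2]),np.sin(p[2]);R=np.array([[c,-s],[s,c]])
        for a in (40,20,0,-20,-40):
            a=np.radians(a);print(R@[-.125+.14*np.cos(a),.14*np.sin(a)]+p[:2])
E
python3 fit.py
```

```text
[ 0.5317391  -0.04437145] 53.560331579143366
[[1.5, 2.7], [2.3, 1.1], [3.2, 3.2], [-0.1, 2.0], [-2.4, 0.5], [-2.9, -2.0], [-1.7, -4.2], [1.2, -1.6], [2.1, 3.2], [1.7, 1.3], [1.6, 1.0], [4.2, 3.1], [-3.5, -1.2], [-0.6, -4.0], [-8.4, -4.3], [-3.9, -1.3], [0.0, -1.4]]
[ 0.44879816 -0.005202  ]
[ 0.49711288 -0.01065524]
[ 0.54064874 -0.03230421]
[ 0.57415468 -0.06753773]
[ 0.5935894  -0.11210612]
[ 0.5297571  -0.04625809] 53.29100519763401
[[0.2, 1.2], [0.2, -1.5], [0.6, 0.9], [-1.9, 0.9], [-0.6, -3.1], [0.3, 1.5], [-0.2, -0.6], [-0.5, -1.1], [1.9, 1.0]]
[ 0.53440507 -0.0421507 ] 53.57096255610775
[[0.2, 2.8], [-0.2, 0.3], [1.0, -1.9], [-0.8, 1.0], [2.1, -1.8], [-5.7, -2.1], [-1.3, 1.0], [2.7, 0.8]]
```

Run:
```python
from h import *
from scipy.spatial.transform import Rotation as Ro
s=bot.observe();R=Ro.from_euler('xyz',s['tool_rot']).as_matrix();print(R.round(3))
F=grab_frame('wrist');print('cam in tool',(R.T@(-F['R'].T@F['t']-s['position'])).round(3)); print((R.T@F['R'].T).round(2))
Y=R[:,1];print('tool y yaw',np.degrees(np.arctan2(Y[1],Y[0])))
a=[.532,-.044]
for n,ang in(('rib1',40),('mid',0)):
    t=np.radians(53.5);P=np.array([[np.cos(t),-np.sin(t)],[np.sin(t),np.cos(t)]])@[-.125+.14*np.cos(np.radians(ang)),.14*np.sin(np.radians(ang))]+a
    D=np.r_[P,.16]-s['position'];print(n,P,'tool mm',(R.T@D*1000).round(1))
```

```text
[[-0.     0.4   -0.916]
 [ 0.001 -0.916 -0.4  ]
 [-1.    -0.001  0.   ]]
cam in tool [-0.143  0.001 -0.069]
[[-0.   -0.27  0.96]
 [ 1.    0.    0.  ]
 [-0.    0.96  0.27]]
tool y yaw -66.40448145908262
rib1 [ 0.44910036 -0.00474324] tool mm [  71.2 -440.6 -409.7]
mid [ 0.54092234 -0.03194215] tool mm [  71.2 -378.9 -483. ]
```

```bash
python3 -m pendant '[[3,-38,-48,0],[3,-38,-48,0],[3,-38,-48,0],[3,-38,-48,0],[3,-38,-48,0],[3,-38,-48,0],[3,-38,-48,0],[3,-38,-48,0],[3,-38,-48,0],[3,-38,-48,0]]' -1 40
python3 -m pendant '[[0,0,0,-10],[0,0,0,-10],[0,0,0,-10],[0,0,0,0],[0,0,0,0]]'
python3 - <<'E'
from h import *
import pickle
d={'wrist':grab_frame('wrist')};save(d['wrist'],'w1.png');pickle.dump(d,open('f1.pkl','wb'))
s=bot.observe();print(s['position'],s['tool_rot'],s['force'],s['grip_width'],s['qpos'])
F=d['wrist']
for a in (40,20,0,-20,-40):
    t=np.radians(53.5);a=np.radians(a);P=np.array([[np.cos(t),-np.sin(t)],[np.sin(t),np.cos(t)]])@[-.125+.14*np.cos(a),.14*np.sin(a)]+[.532,-.044]
    print(proj(F,np.r_[P,.0475]))
E
```

```text
clock: 1.45
position: [0.5386, -0.0306, 0.2012]
tool_rot: [2.083, 1.571, -0.647]
force: [1.3, -0.7, 1.5]
grip_width: 0.0001
clock: 2.08
position: [0.5379, -0.0326, 0.2012]
tool_rot: [-1.28, 1.571, 2.792]
force: [0.0, 0.4, -0.7]
grip_width: -0.0002
[ 0.53790621 -0.03246966  0.20127216] [-0.53362667  1.57072534 -2.74339636] [-0.11763187  0.83057995  0.58246389] -0.00019960687365299748 [ 0.20063684  0.4373633  -0.3333436   1.84666889  0.1797859   0.88692733
 -0.85662526]
[167.83351388 205.49974353]
[208.68021823 181.80734785]
[257.72047747 173.21667166]
[306.76102829 181.57567798]
[347.61622018 205.06088873]
```

View pics/w1.png

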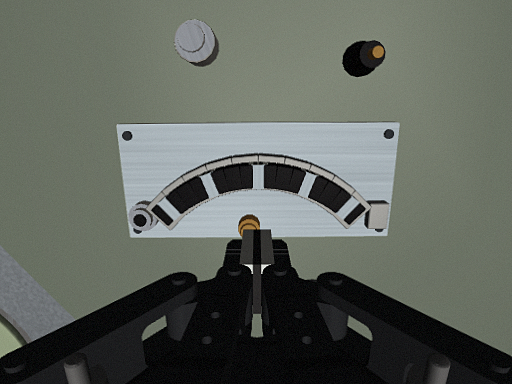

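The wrist view shows the whole jig: plate corners (117,123),(399,122),(387,236),(131,238), socket (142,216), five ribs between (176,206) and (345,206).

Run:
```python
from h import *
import pickle
F=pickle.load(open('f1.pkl','rb'))['wrist']
im=cv2.cvtColor(F['img'],cv2.COLOR_RGB2BGR)
u0,v0,w,h,s=105,110,305,140,2.6
z=cv2.resize(im[v0:v0+h,u0:u0+w],None,fx=s,fy=s,interpolation=cv2.INTER_CUBIC)
for k in range(0,w,20): cv2.putText(z,str(u0+k),(int(k*s),10),0,.35,(0,0,255))
for k in range(0,h,20): cv2.putText(z,str(v0+k),(0,int(k*s)+4),0,.35,(0,0,255))
cv2.imwrite('pics/w1z.png',z)
g=cv2.cvtColor(im,cv2.COLOR_BGR2GRAY)
m=(g<60).astype(np.uint8); n,l,st,c=cv2.connectedComponentsWithStats(m)
for i in range(1,n):
    if st[i,4]>40 and 110<c[i,1]<240: print(st[i],c[i].round(1), cv2.minAreaRect(np.argwhere(l==i)[:,::-1].astype(np.float32)))
```

```text
[384 129  10  10  71] [388.5 133.6] ((388.25006103515625, 133.75001525878906), (8.485280990600586, 9.192387580871582), 45.0)
[122 131  10   9  69] [126.7 135.2] ((126.5, 135.0), (8.0, 9.0), 90.0)
[196 154 122  15 196] [256.3 158. ] ((256.39031982421875, 160.41848754882812), (13.181501388549805, 121.01651763916016), 89.04515838623047)
[ 166  163   87   51 1914] [211.3 185.1] ((210.4253692626953, 185.99093627929688), (31.077478408813477, 91.7525634765625), 70.34617614746094)
[264 162  42  32 986] [283.  176.8] ((283.1960144042969, 177.1719970703125), (41.76974868774414, 26.206716537475586), 10.304845809936523)
[308 175  43  38 895] [328.5 193.5] ((328.99267578125, 194.15589904785156), (39.43727111816406, 25.477176666259766), 29.248823165893555)
[367 201  20   4  42] [375.4 201.7] ((376.5, 202.5), (19.0, 3.0), 0.0)
[344 203  21  22 184] [354.4 213.6] ((354.5000305175781, 214.00003051757812), (7.77817440032959, 23.33452033996582), 45.0)
[151 205  22  21 185] [161.7 214.9] ((161.75, 215.25001525878906), (22.62741470336914, 7.77817440032959), 45.0)
[365 211   4  17  48] [366.5 218.6] ((366.3118896484375, 218.88119506835938), (2.985111713409424, 16.020099639892578), 5.710593223571777)
[134 214  12  13 119] [139.5 219.9] ((139.5, 220.00001525878906), (12.020814895629883, 10.60660171508789), 45.0)
[239 215  20  10  77] [249.3 218.4] ((248.5, 219.5), (9.0, 19.0), 90.0)
```

View pics/w1z.png

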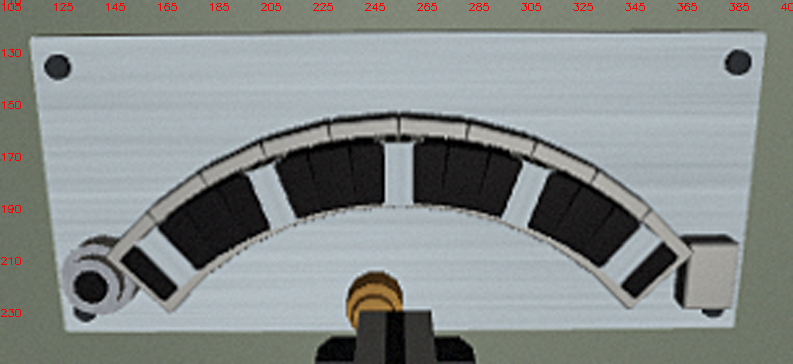

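```bash
cat > fw.py <<'E'
from h import *
import pickle
from scipy.optimize import least_squares
F=pickle.load(open('f1.pkl','rb'))['wrist']
W=lambda x,y:(105+x/2.6-.3,110+y/2.6-.3)
rib=[plane(F,*W(x,y),.0475) for x,y in [(165,260),(271,194),(399.5,174),(526.5,194),(629,258)]]
cor=[plane(F,*W(x,y),.012) for x,y in [(30,37),(765,33),(734,326),(66,330)]]
mr=[(-125+140*np.cos(a),140*np.sin(a)) for a in np.radians([40,20,0,-20,-40])]
mc=[(65,150),(65,-150),(-65,-150),(-65,150)]
def f(p,X,M):
    c,s=np.cos(p[2]),np.sin(p[2]);R=np.array([[c,-s],[s,c]])
    return np.concatenate([R@np.array(m)/1000+p[:2]-x[:2] for x,m in zip(X,M)])
for X,M in((rib,mr),(cor,mc),(rib+cor,mr+mc)):
    r=least_squares(f,[.5,-.04,.93],args=(X,M));print(r.x[:2].round(4),np.degrees(r.x[2]).round(2),np.round(1000*r.fun.reshape(-1,2),1).tolist())
E
python3 fw.py
```

```text
[ 0.53   -0.0468] 53.48 [[0.7, 0.7], [-0.5, -0.7], [-0.4, 0.2], [-0.8, -0.3], [1.0, 0.0]]
[ 0.5307 -0.0467] 53.73 [[-0.4, 1.2], [1.7, -0.1], [0.1, -1.0], [-1.4, -0.1]]
[ 0.5303 -0.0468] 53.69 [[0.9, 0.5], [-0.4, -0.8], [-0.2, 0.3], [-0.4, -0.1], [1.6, 0.3], [-0.7, 1.2], [1.3, -0.3], [-0.4, -1.1], [-1.7, -0.0]]
```

```bash
cat > rel.py <<'E'
from h import *
from scipy.spatial.transform import Rotation as Ro
JP=np.array([.5302,-.0465]);JY=np.radians(53.5)
def arc(a,r=.14):
    P=np.array([[np.cos(JY),-np.sin(JY)],[np.sin(JY),np.cos(JY)]])@[-.125+r*np.cos(np.radians(a)),r*np.sin(np.radians(a))]+JP
    return P
def rep():
    s=bot.observe();R=Ro.from_euler('xyz',s['tool_rot']).as_matrix();p=np.array(s['position'])
    y=np.degrees(np.arctan2(R[1,1],R[0,1]))
    v=p[:2]-arc(0,0);al=np.degrees(np.arctan2(v[1],v[0])-JY);al=(al+180)%360-180
    print('t',round(s['clock'],2),'pos',p.round(4),'arc ang',al.round(2),'radius',(np.linalg.norm(v)*1000).round(1),'yaw y',y.round(2),'want',round(np.degrees(JY)+al-90,1))
    print('force',np.round(s['force'],1),'tilt',R[:,0].round(4),'q',np.round(s['qpos'],2))
    return s,R,p
if __name__=='__main__':
    s,R,p=rep()
    for i,a in enumerate((40,20,0,-20,-40)):
        print('rib',i+1,arc(a).round(4),'shift tool',(R.T@(np.r_[arc(a),.055]-p)*1000).round(1))
E
python3 rel.py
```

```text
t 2.12 pos [ 0.5379 -0.0325  0.2013] arc ang 0.87 radius 140.9 yaw y -36.61 want -35.6
force [-0.1  0.8  0.6] tilt [-1.e-04 -0.e+00 -1.e+00] q [ 0.2   0.44 -0.33  1.85  0.18  0.89 -0.86]
rib 1 [ 0.4473 -0.0072] shift tool [146.3 -87.8  33.8]
rib 2 [ 0.4956 -0.0127] shift tool [146.3 -45.7   9.4]
rib 3 [ 0.5391 -0.0344] shift tool [146.3   2.2   0.8]
rib 4 [ 0.5726 -0.0697] shift tool [146.3  50.1   9.2]
rib 5 [ 0.592  -0.1143] shift tool [146.3  92.2  33.4]
```

```bash
python3 -m pendant '[[10,-29,11,0],[10,-29,11,0],[10,-30,12,0],[0,0,0,-10],[0,0,0,-10],[0,0,0,-10],[0,0,0,-10],[30,0,0,0],[30,0,0,0],[30,0,0,0],[6,0,0,0],[0,0,0,0]]'; python3 rel.py | head -4
python3 - <<'E'
from h import *
for n in('wrist','side'): save(grab_frame(n),n+'2.png')
F=cv2.imread('pics/side2.png')[170:340,140:380];cv2.imwrite('pics/side2z.png',cv2.resize(F,None,fx=3.2,fy=3.2,interpolation=2))
E
```

```text
clock: 3.62
position: [0.4471, -0.0074, 0.0757]
tool_rot: [-0.395, 1.571, -1.903]
force: [0.2, 0.3, 0.6]
grip_width: -0.0
t 3.62 pos [ 0.4471 -0.0074  0.0757] arc ang 40.09 radius 139.9 yaw y 3.55 want 3.6
force [0.2 0.3 0.6] tilt [-0.e+00 -1.e-04 -1.e+00] q [ 0.21  0.54 -0.41  2.16  0.42  0.52 -0.46]
rib 1 [ 0.4473 -0.0072] shift tool [20.7  0.2 -0.1]
rib 2 [ 0.4956 -0.0127] shift tool [20.7 48.1  8.4]
```

View pics/wrist2.png

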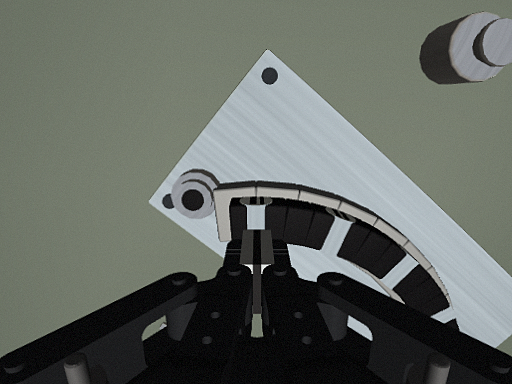

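View pics/side2z.png

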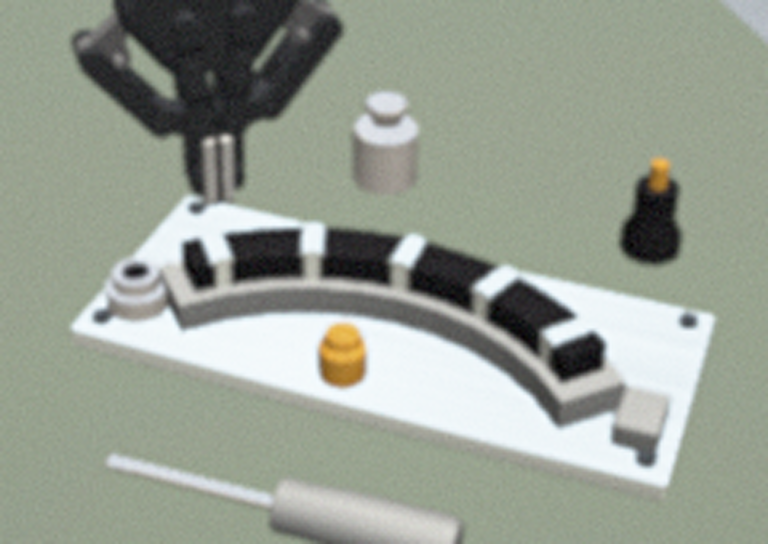

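Wrist view: shut fingertips (257,245) line up in the column with rib 1 (257,215). Side view: fingertips are right over rib 1 and nothing has moved. Lowering.

```bash
python3 -m pendant '[[10,0,0,0],[10,0,0,0],[5,0,0,0],[0,0,0,0],[0,0,0,0]]'; python3 rel.py | head -2;  python3 -m pendant '[[2,0,0,0],[2,0,0,0],[1,0,0,0],[0,0,0,0],[0,0,0,0]]'; python3 rel.py | head -2
```

```text
clock: 4.35
position: [0.447, -0.0075, 0.0504]
tool_rot: [2.441, 1.571, 0.933]
force: [1.0, 0.1, 0.5]
grip_width: 0.0005
t 4.35 pos [ 0.447  -0.0075  0.0504] arc ang 40.14 radius 139.8 yaw y 3.6 want 3.6
force [1.  0.1 0.5] tilt [ 0.  0. -1.] q [ 0.17  0.58 -0.37  2.17  0.47  0.46 -0.5 ]
clock: 4.97
position: [0.447, -0.0076, 0.0454]
tool_rot: [1.566, 1.571, 0.057]
force: [0.8, -1.0, 3.2]
grip_width: 0.0002
t 4.97 pos [ 0.447  -0.0076  0.0454] arc ang 40.11 radius 139.7 yaw y 3.59 want 3.6
force [ 0.8 -1.   3.2] tilt [ 2.e-04  0.e+00 -1.e+00] q [ 0.17  0.59 -0.36  2.18  0.48  0.45 -0.51]
```

```bash
python3 -m pendant '[[1,0,0,0],[1,0,0,0],[1.4,0,0,0],[0,0,0,0],[0,0,0,0],[0,0,0,0]]'; python3 rel.py | head -2
python3 - <<'E'
from h import *
for n in('side',): save(grab_frame(n),n+'3.png')
F=cv2.imread('pics/side3.png')[170:340,140:380];cv2.imwrite('pics/side3z.png',cv2.resize(F,None,fx=3.2,fy=3.2,interpolation=2))
E
```

```text
clock: 5.72
position: [0.447, -0.0076, 0.0419]
tool_rot: [1.597, 1.571, 0.089]
force: [1.2, -0.7, 4.1]
grip_width: 0.0003
t 5.72 pos [ 0.447  -0.0076  0.0419] arc ang 40.14 radius 139.7 yaw y 3.59 want 3.6
force [ 1.2 -0.7  4.1] tilt [ 1.e-04  0.e+00 -1.e+00] q [ 0.16  0.6  -0.36  2.18  0.48  0.44 -0.52]
```

View pics/side3z.png

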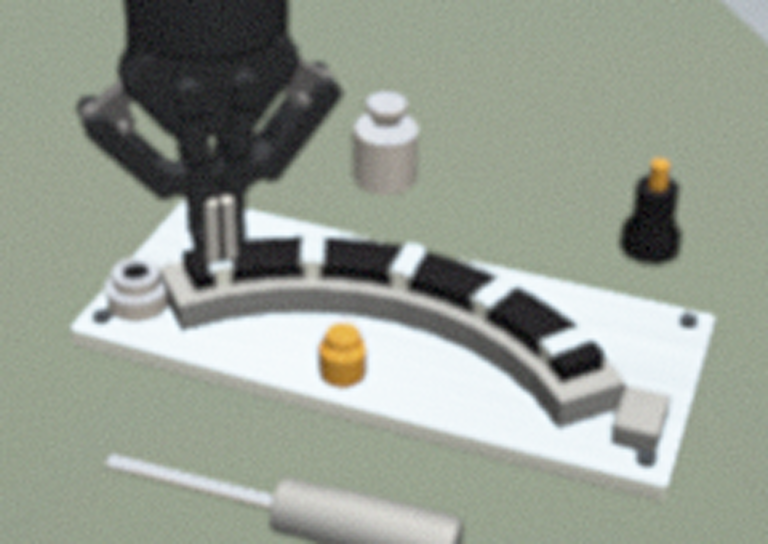

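```bash
python3 -m pendant '[[0,4.9,0.1,2],[0,4.9,0.1,2],[0,4.9,0.1,2],[0,4.9,0.1,2],[0,4.9,0.1,2]]'; python3 rel.py | head -4
```

```text
clock: 6.4
position: [0.4716, -0.0082, 0.0418]
tool_rot: [-1.617, 1.571, 2.981]
force: [-2.5, -0.1, 4.5]
grip_width: 0.0001
t 6.4 pos [ 0.4716 -0.0082  0.0418] arc ang 30.01 radius 139.7 yaw y -6.55 want -6.5
force [-2.5 -0.1  4.5] tilt [-2.e-04  0.e+00 -1.e+00] q [ 0.14  0.62 -0.32  2.12  0.42  0.47 -0.62]
rib 1 [ 0.4473 -0.0072] shift tool [-13.2 -24.3   1.8]
rib 2 [ 0.4956 -0.0127] shift tool [-13.2  24.3   1.8]
```

```bash
python3 -m pendant '[[0,4.9,0.1,2],[0,4.9,0.1,2],[0,4.9,0.1,2],[0,4.9,0.1,2],[0,4.9,0.1,2]]'; python3 rel.py | head -2;python3 -m pendant '[[0,4.9,0.1,2],[0,4.9,0.1,2],[0,4.9,0.1,2],[0,4.9,0.1,2],[0,4.9,0.1,2]]'; python3 rel.py | head -2;python3 -m pendant '[[0,4.9,0.1,2],[0,4.9,0.1,2],[0,4.9,0.1,2],[0,4.9,0.1,2],[0,4.9,0.1,2]]'; python3 rel.py | head -2
python3 - <<'E'
from h import *
for n in('side','wrist'): save(grab_frame(n),n+'4.png')
F=cv2.imread('pics/side4.png')[170:340,140:380];cv2.imwrite('pics/side4z.png',cv2.resize(F,None,fx=3.2,fy=3.2,interpolation=2))
E
```

```text
clock: 7.02
position: [0.4957, -0.0132, 0.0419]
tool_rot: [-2.759, 1.571, 1.665]
force: [-3.2, 0.5, 4.3]
grip_width: -0.0003
t 7.03 pos [ 0.4957 -0.0132  0.0419] arc ang 19.92 radius 139.6 yaw y -16.54 want -16.6
force [-3.2  0.5  4.3] tilt [-0.e+00  1.e-04 -1.e+00] q [ 0.12  0.64 -0.28  2.06  0.36  0.49 -0.72]
clock: 7.65
position: [0.5184, -0.0222, 0.0419]
tool_rot: [-1.591, 1.571, 2.658]
force: [-2.6, 2.0, 4.2]
grip_width: -0.0004
t 7.65 pos [ 0.5184 -0.0222  0.0419] arc ang 9.88 radius 139.5 yaw y -26.54 want -26.6
force [-2.6  2.   4.2] tilt [-1.e-04  1.e-04 -1.e+00] q [ 0.11  0.66 -0.25  2.    0.3   0.52 -0.81]
clock: 8.28
position: [0.5393, -0.0351, 0.0419]
tool_rot: [3.008, 1.571, 0.799]
force: [-2.5, 1.7, 5.7]
grip_width: 0.0001
t 8.28 pos [ 0.5393 -0.0351  0.0419] arc ang -0.21 radius 139.6 yaw y -36.54 want -36.7
force [-2.5  1.7  5.7] tilt [ 1.e-04  1.e-04 -1.e+00] q [ 0.11  0.67 -0.21  1.95  0.25  0.55 -0.91]
```

View pics/side4z.png

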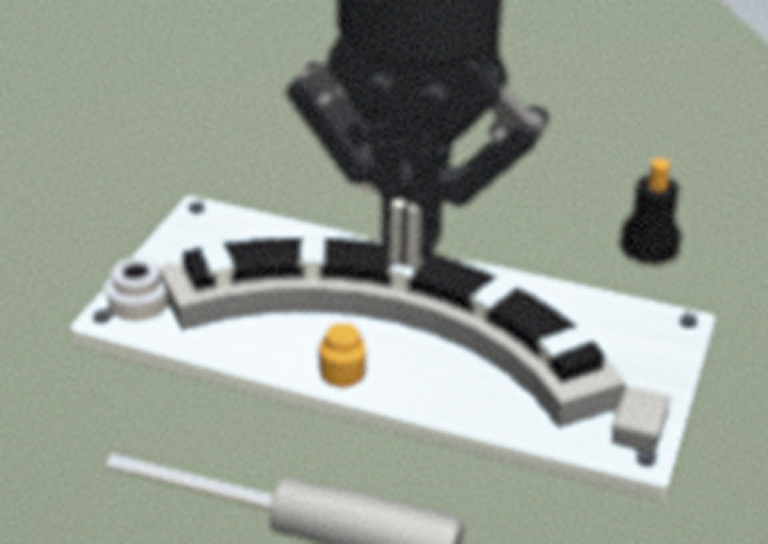

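View pics/wrist4.png

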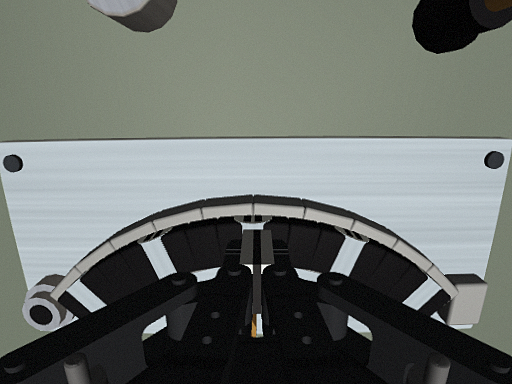

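Side view: fingertips stand on rib 3 at (405,262), plate corners unchanged, cap, weight, plug and driver where they were. Wrist view: rib 3 outer end at (252,222), fingers at (257,245), so at most about 2 mm past the crest. Continuing.

```bash
python3 -m pendant '[[0,4.9,0.1,2],[0,4.9,0.1,2],[0,4.9,0.1,2],[0,4.9,0.1,2],[0,4.9,0.1,2]]'; python3 rel.py | head -2;python3 -m pendant '[[0,4.9,0,2],[0,4.9,0,2],[0,4.9,0.1,2],[0,4.9,0.1,2],[0,4.9,0.1,2]]'; python3 rel.py | head -2;python3 -m pendant '[[0,4.9,0.1,2],[0,4.9,0,2],[0,4.9,0,2],[0,4.9,0.1,2],[0,4.9,0.1,2]]'; python3 rel.py | head -2
```

```text
clock: 9.0
position: [0.5575, -0.0514, 0.0419]
tool_rot: [-1.1, 1.571, 2.8]
force: [-2.6, 1.8, 4.3]
grip_width: -0.0002
t 9.0 pos [ 0.5575 -0.0514  0.0419] arc ang -10.26 radius 139.5 yaw y -46.54 want -46.8
force [-2.6  1.8  4.3] tilt [-1.e-04  1.e-04 -1.e+00] q [ 0.1   0.69 -0.16  1.9   0.2   0.57 -1.  ]
clock: 9.62
position: [0.5729, -0.0704, 0.0419]
tool_rot: [-3.126, 1.571, 0.6]
force: [-1.4, 2.9, 4.3]
grip_width: -0.0003
t 9.62 pos [ 0.5729 -0.0704  0.0419] arc ang -20.31 radius 139.9 yaw y -56.53 want -56.8
force [-1.4  2.9  4.3] tilt [ 1.e-04  1.e-04 -1.e+00] q [ 0.11  0.71 -0.12  1.85  0.14  0.59 -1.09]
clock: 10.25
position: [0.5846, -0.0919, 0.0419]
tool_rot: [-1.83, 1.571, 1.721]
force: [-1.0, 2.3, 3.7]
grip_width: -0.0001
t 10.25 pos [ 0.5846 -0.0919  0.0419] arc ang -30.34 radius 140.1 yaw y -66.54 want -66.8
force [-1.   2.3  3.7] tilt [-0.e+00  1.e-04 -1.e+00] q [ 0.11  0.72 -0.08  1.81  0.09  0.61 -1.19]
```

```bash
python3 -m pendant '[[0,4.9,0.1,2],[0,4.9,0.1,2],[0,4.9,0.1,2],[0,4.9,0.1,2],[0,3.5,0.1,1.5],[0,0,0,0],[0,0,0,0],[0,0,0,0]]'; python3 rel.py | head -2
python3 - <<'E'
from h import *
for n in('side','wrist','scene'): save(grab_frame(n),n+'5.png')
F=cv2.imread('pics/side5.png')[170:340,140:380];cv2.imwrite('pics/side5z.png',cv2.resize(F,None,fx=3.2,fy=3.2,interpolation=2))
F=cv2.imread('pics/scene5.png')[120:270,100:300];cv2.imwrite('pics/scene5z.png',cv2.resize(F,None,fx=3.8,fy=3.8,interpolation=2))
E
```

```text
clock: 11.25
position: [0.592, -0.114, 0.042]
tool_rot: [2.094, 1.57, -0.802]
force: [0.3, -2.1, 4.4]
grip_width: 0.0002
t 11.25 pos [ 0.592 -0.114  0.042] arc ang -39.9 radius 140.1 yaw y -75.91 want -76.4
force [ 0.3 -2.1  4.4] tilt [ 5.e-04 -6.e-04 -1.e+00] q [ 0.12  0.74 -0.04  1.78  0.05  0.62 -1.27]
```

View pics/side5z.png

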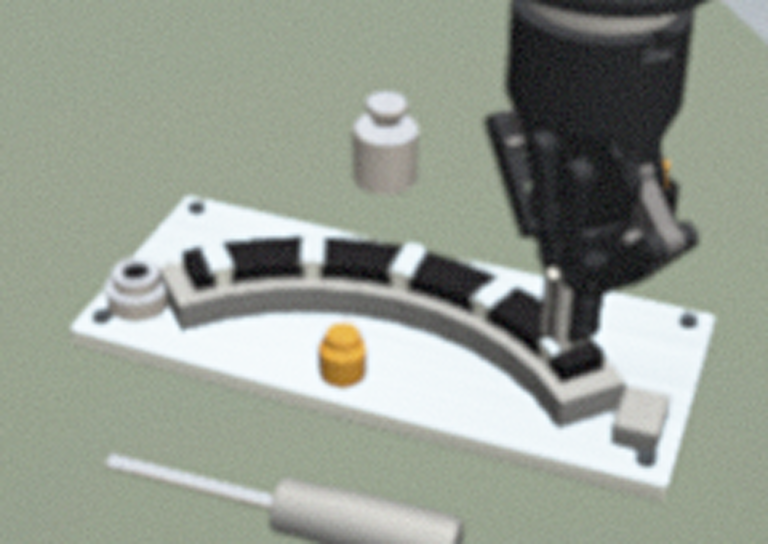

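View pics/wrist5.png

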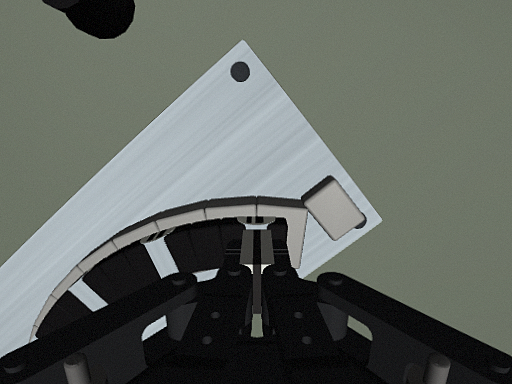

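View pics/scene5z.png

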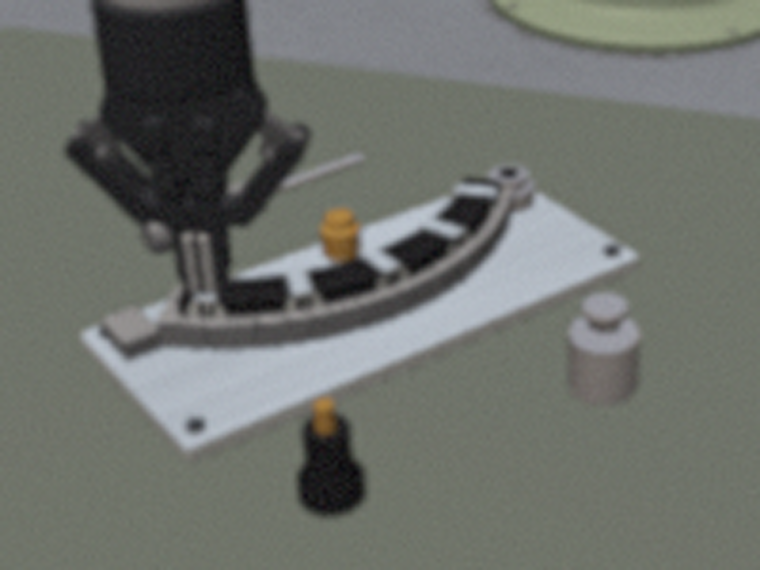

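All three views show the fingertips on rib 5 with the bar sunk (wrist: rib end at (257,220), fingers at (257,245); side: plate corners and cap at the same pixels as before). Handing in.

```bash
python3 -c "
from workcell import job_done
print(job_done())"; python3 rel.py|head -2
```

```text
the job is handed in; nothing more can be done
None
the job is handed in; nothing more can be done
```

The touch bar was pressed at rib 1 and traced over all five ribs in order. The job was handed in at about 11.4 s with the shut fingertips still holding rib 5 pressed.

- **Press depth:** at every check the tip was about 42 mm above the bench. That is roughly 5.5 mm of press on the ribs and 4 mm between them, against a stop at 12 mm. The upward force read 3.7–5.7 N along the way.
- **Tracking:** the tip stayed within 0.5 mm of the estimated arc radius and within 0.4° of arc (about 1 mm along the bar) at each check. The arc position itself is only known to about 2 mm.
- **Final check:** the tip was at −39.9° on the arc, where rib 5 sits at −40°, with 4.4 N upward force and about 2 N sideways. The last pictures show it centred on rib 5. By eye, the jig, cap and weight were unmoved, as was the plug and what could be seen of the driver.
- **Disagreements:** the first jig position from the scene camera was about 5–6 mm off the side and wrist cameras, which agreed with each other, so I used those. At rib 3 the wrist view suggested the tip was up to about 2 mm past the crest, while the arm's own pose said 0.5 mm.

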